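One rub cycle on the hand-wheel rub tester

ROBOT

A 6-joint arm with a two-finger parallel gripper is mounted at the origin on the work surface. World frame = base frame: x ahead of the robot, y to its left, z up, the work surface at z = 0. Lengths are in m, angles in rad, forces in N, time in s.
With the tool pointing down it reaches from about 0.325 to 0.85 m from the base axis. Payload 15.5 kg.
Tool frame: the origin (TCP) lies between the finger pads; the fingertips stand 8 mm ahead of it and the grasp point (between the pads) lies 11 mm behind it (r.tip_extent is the distance from the TCP to the fingertips, in m); z points along the fingers, y is the line along which they close (so a half turn about z gives the same grasp; the last joint's range is limited). The gripper opens to 91 mm and grips with 3 to 60 N. Pads are 32 mm wide; open, the fingers measure 118 mm over their backs; the gripper's body (76 mm by 178 mm) begins 60 mm behind the grasp point.
Start: joints at [-1.242, 0.494, 1.345, -0, 1.302, -0.096], TCP at [0.257, -0.57, 0.191] pointing down, gripper open.
Joint ranges: [-2.91, 2.91], [-0.82, 2.16], [0.22, 2.67], [-1.22, 4.37], [0.12, 2.79], [-3.08, 3.08]. Speed limits (rad/s): [1.89, 1.89, 2.57, 3.01, 3.01, 3.01].

INTERFACE

Orientations are given as [roll, pitch, yaw] about the fixed x, y, z axes, in that order (R = Rz(yaw) Ry(pitch) Rx(roll)).
In Python, from cell import r gives the robot as it stands. Calls block until the motion is done:
- r.movep(position, orientation): joint-space move of the TCP to a pose.
- r.movel(position, max_speed=0.15, attitude=None, max_force=None): straight line of the TCP; attitude=None keeps the orientation; max_speed is the mean speed in m/s. With max_force (N) it stops when the force on the tool has changed by that much, and returns True; else False.
- r.move_joints(angles): joint-space move.
- r.command_gripper(opening, f_grip=None): finger opening in m; f_grip is the grip in N (None keeps the last); returns when the fingers have stopped.
- r.wait(seconds).
- r.ik(position, orientation): joint angles nearest the present ones, or None.
- r.sense(): the state.
- r.snapshot(name): name is "side" or "top" or "wrist"; returns a dict with "pixels" (384x512x3 uint8, red, green, blue), "intrinsics" (3x3 intrinsics, pixels), "k1" (the pictures are not rectified: a ray, as slopes to the right and down, at radius r is drawn at 1 + k1 r^2 times it, then the intrinsics apply), "pose" (4x4, takes a point from camera to world coordinates); the wrist camera has in their place "T_tool_cam" (4x4, takes a point from camera to tool coordinates, whose origin is the TCP and whose axes are the flange's). Camera axes: x right, y up, looking along -z (the intrinsics and any distortion apply to the point x, -y, -z); pixel columns grow to the right and rows downward; lengths in m; the calibration is good to about 2 mm. A picture is of the moment at which its call begins: read the wrist's pose just before it. There is no depth.
A pose or a line that the arm cannot do raises r.IKError and nothing moves.
- r.sign_off(): hands the job in; it is judged then, once.
Trained networks look in a picture, given as the dict that the camera call returned (one of the last four; its "shot" number tells which), for a name from the list of things; names that differ only in an ending like _2 or _b are one class to them, and where a whole thing is asked for, a point or a joint stands for the part that bears it (a point fixed in the world has none). Each returns a list of dicts, best first, with "conf" (0 to 1); they miss things now and then, are a little off and sometimes report something else, mostly with a low value. They report only what shows in the picture. A call takes as long as a camera call.
- r.spot_in(picture, thing): "point" ([x, y, z] in m, in the coordinates of the camera as it stood for that picture, good to about 4 mm: the middle of the surface that is visible of it).
- r.cut_out(picture, thing): "region" (384x512 bool, what is visible of it).
The state is a dict: "time_s": time; "joints": joint angles; "dq": joint speeds; "effort": joint torques, N m; "eef_pos": TCP position; "eef_rot": TCP orientation; "force": force on the tool from outside, world axes, zero at the start; "torque": the same for the moment, N m; "width": finger opening in m; "grasp_force": force on a finger pad.
Only numpy, scipy, OpenCV 4.12 (cv2) and the standard library are available. Lean on these libraries where they do the work, as an engineer would, in place of code of your own. Each camera call takes 0.05 s, during which the arm holds its last target. There are 200 camera calls.

TASK

Run one rub cycle on the rub tester: with the fingertips, gently push its hand wheel round clockwise (seen from above) by the upright red handle through exactly one full turn, so that the handle stops where it began, then move clear. Only push the handle, never pinch it, and leave everything else on the bench and on the tester where it stands.

Things in the scene. Friction and masses are not known exactly. Their poses are not given: they have to be found in the camera images.
- tester: the rub tester, fixed to the bench: white deck 250 x 340 mm, top 40 mm above the bench, in its middle a blue test disc (radius 90 mm, top 60 mm above the bench) that turns with a horizontal hand wheel above it. A fixed rubbing arm on a post at the +x side, up to 108 mm high, lies under the wheel. Origin: underside of the deck, on the wheel's vertical axis; z up
- wheel_center (a point): centre of the horizontal black hand wheel, on its vertical axis at the mid height of its rim, 132 mm above the bench. Rim: centre-line radius 70 mm, bar 14 mm thick (top at 139 mm); three thin spokes, hub of radius 20 mm. Nothing fixed stands higher than the wheel within 150 mm of it
- handle: upright red round handle, diameter 20 mm and 50 mm tall, standing on the wheel's rim 70 mm from the axis, with a steel collar at its foot (seen only, diameter 25 mm). Origin: the middle of the handle, 164 mm above the bench (it reaches from 139 to 189 mm); z up. It spins loosely about its own upright axis, so its x and y axes mean nothing
- wheel (a joint): angle of the hand wheel, rad, growing clockwise seen from above (the way to turn it). It starts somewhere between 0.3 and 5.7; stops at 0 and 19. Friction holds it where it is left; about 2 to 3 N at the handle turn it
- weight: small brass weight with a knob, 42 mm wide, 48 mm tall, loose on the deck beside the disc; origin under its middle. Leave alone
- cup: small white cup, 44 mm wide, 45 mm tall, loose on the deck beside the disc; origin under its middle. Leave alone
- jar: amber jar with blue cap, 60 mm wide, 90 mm tall, on the bench; origin under its middle. Leave alone
- beaker: glass beaker, 72 mm wide, 95 mm tall, on the bench; origin under its middle. Leave alone
- slidebox: blue slide box 85 x 100 x 35 mm, on the bench; origin under its middle. Leave alone
- brush: brush lying on the bench; leave alone
- puck: green specimen puck, 40 mm wide, 25 mm tall, loose on the deck beside the disc; origin under its middle. Leave alone

How it is judged:
On the way, in this order (a step that is already met when the one before it is completed fails the run):
1. the fingers have pushed the handle well away from its start (contact force between the fingers and handle above 0.3 N and distance of handle from where it was at the start of the episode above 0.06 m), for 0.02 s.
2. the fingers push the handle across the far side of the circle (contact force between the fingers and handle above 0.3 N and distance of handle from where it was at the start of the episode above 0.12 m), for 0.02 s.
3. the fingers push the handle on towards its starting place (contact force between the fingers and handle above 0.3 N and distance of handle from where it was at the start of the episode below 0.1 m), for 0.02 s.
At the end, for the whole second after the job is handed in: the wheel has made one full turn clockwise, no more and no less: the handle is at rest within 15 mm (12 degrees) of where it began, and the bystanders are within 20 mm of where they stood (distance of handle from where it was at the start of the episode below 0.015 m and value of joint wheel between 6.2 and 12.4 rad and velocity of joint wheel between -0.05 and 0.05 rad/s and distance of each of weight, cup, jar, beaker, slidebox, brush, puck from where it was at the start of the episode below 0.02 m); the robot touches nothing.
It fails at once if the handle is pinched or shoved hard (over 30 N from the fingers) (contact force between the fingers and handle above 30 N).
It fails at once if a bystander is shifted, lifted or carried off (over 20 mm) (distance of any of weight, cup, jar, beaker, slidebox, brush, puck from where it was at the start of the episode above 0.02 m).
It also fails if it takes over 64 s, if anything falls off the work surface, if the arm or the gripper's body presses on something with over 40 N, if the wrist force passes 120 N, or if a joint passes its speed limit or range.

## Working session

There is one attempt and no reset: what is moved stays moved. The work goes in short steps, each a Python script; the robot and the scene stay as the last script left them, time stands still between calls to the robot, and variables do not carry over. Pictures are saved under pics/ and viewed, at most 10 in all, crops included, and the job is handed in when it is done.

```bash
ls; mkdir -p pics
cat > h.py <<'E'
from cell import r
import numpy as np, cv2
def save(p,n): cv2.imwrite(f'pics/{n}.png',p['pixels'][:,:,::-1])
def world(p,pt):
    return (np.array(p['pose'])@np.r_[pt,1])[:3]
def ray(p,u,v):
    K=np.array(p['intrinsics']); d=np.array([(u-K[0,2])/K[0,0],(v-K[1,2])/K[1,1]]); s=d.copy()
    for _ in range(20): s=d/(1+p['k1']*(s@s))
    T=np.array(p['pose']); w=T[:3,:3]@np.array([s[0],-s[1],-1]); return T[:3,3],w
def onz(p,u,v,z):
    o,w=ray(p,u,v); return o+w*(z-o[2])/w[2]
E
python3 - <<'E'
from h import *
s=r.sense(); print(s['time_s'],s['eef_pos'],s['eef_rot'],s['width'],r.tip_extent)
ims=[]
for n in ('top','side'):
    p=r.snapshot(n); ims.append(p['pixels']); save(p,n)
    for t in ('handle','wheel_center','wheel','tester','weight','cup','jar','beaker'):
        try:
            d=r.spot_in(p,t)
            print(n,t,[(round(x['conf'],2),world(p,x['point']).round(3)) for x in d[:2]])
        except Exception as e: print(n,t,e)
    c=r.cut_out(p,'handle')
    if c:
        m=c[0]['region']; v,u=np.nonzero(m); print('h mask',u.min(),u.max(),v.min(),v.max(),u.mean(),v.mean())
        for z in (.139,.164,.189): print(onz(p,u.mean(),v.mean(),z))
E
```

```text
pics
0.0 [ 0.25688442 -0.56931227  0.19024259] [-3.14037109e+00 -1.43117428e-04  4.23786865e-01] 0.09119510907250754 0.008
top handle []
top wheel_center [(0.61, array([ 0.524, -0.078,  0.038]))]
top wheel []
top tester [(0.73, array([ 0.531, -0.075,  0.035]))]
top weight [(0.62, array([0.558, 0.071, 0.07 ]))]
top cup [(0.52, array([ 0.627, -0.202,  0.062]))]
top jar [(0.58, array([0.428, 0.416, 0.089]))]
top beaker [(0.9, array([0.603, 0.507, 0.056]))]
side handle [(0.47, array([ 0.471, -0.105,  0.162]))]
side wheel_center [(0.78, array([ 0.522, -0.026,  0.041]))]
side wheel [(0.65, array([ 0.526, -0.061,  0.059]))]
side tester [(0.86, array([ 0.521, -0.028,  0.044]))]
side weight [(0.55, array([0.558, 0.075, 0.067]))]
side cup [(0.26, array([ 0.522, -0.028,  0.04 ]))]
side jar [(0.82, array([0.418, 0.45 , 0.061]))]
side beaker [(0.91, array([0.593, 0.505, 0.065]))]
h mask 283 288 161 178 285.6989247311828 169.41935483870967
[ 0.48074906 -0.16277382  0.139     ]
[ 0.47292975 -0.11340896  0.164     ]
[ 0.46511044 -0.06404409  0.189     ]
```

View pics/top.png

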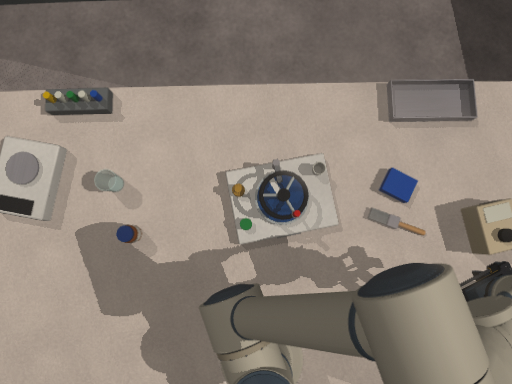

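View pics/side.png

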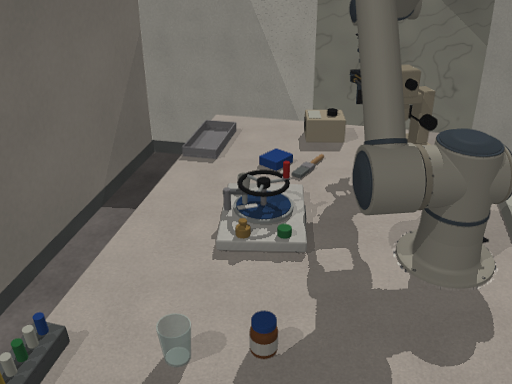

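The top view shows the wheel hub at about (283,195) and the red handle at (297,213). The side view shows the handle at (286,169). Next I take two closer wrist views.

```bash
cat >> h.py <<'E'
from scipy.spatial.transform import Rotation as R
def wrist():
    s=r.sense(); p=r.snapshot('wrist'); T=np.eye(4)
    T[:3,:3]=R.from_euler('xyz',s['eef_rot']).as_matrix(); T[:3,3]=s['eef_pos']
    p['pose']=T@np.array(p['T_tool_cam']); return p
E
python3 - <<'E'
from h import *
r.movel([0.257,-0.57,0.36])
rays={}
for i,(x,y) in enumerate([(.45,-.12),(.45,0.0)]):
    r.movep([x,y,.40],[np.pi,0,0]); r.wait(.3)
    p=wrist(); save(p,f'w{i}')
    if i==0: print(np.array(p['T_tool_cam']).round(3))
    for t in ('handle','wheel_center'):
        print(t,[(round(a['conf'],2),world(p,a['point']).round(3)) for a in r.spot_in(p,t)[:2]])
    for c in r.cut_out(p,'handle')[:1]:
        v,u=np.nonzero(c['region']); print(u.min(),u.max(),v.min(),v.max(),u.mean(),v.mean())
        rays[i]=ray(p,u.mean(),v.mean()); print(onz(p,u.mean(),v.mean(),.17))
    np.savez(f'w{i}.npz',pose=p['pose'],intrinsics=p['intrinsics'],k1=p['k1'])
if len(rays)==2:
    A=np.c_[rays[0][1],-rays[1][1]]; k=np.linalg.lstsq(A,rays[1][0]-rays[0][0],rcond=None)[0]
    print([rays[i][0]+k[i]*rays[i][1] for i in (0,1)])
s=r.sense();print(s['time_s'],s['joints'])
cv2.imwrite('pics/w01.png',np.hstack([cv2.imread('pics/w0.png'),cv2.imread('pics/w1.png')])[:, :])
E
```

```text
[[-0.     0.967  0.255  0.071]
 [ 1.     0.     0.    -0.001]
 [ 0.     0.255 -0.967 -0.194]
 [ 0.     0.     0.     1.   ]]
handle [(0.69, array([ 0.471, -0.111,  0.186]))]
wheel_center [(0.96, array([ 0.535, -0.084,  0.04 ]))]
0 6 151 172 2.207547169811321 162.03773584905662
[0.44904682 0.26007058 0.17      ]
handle [(0.66, array([ 0.474, -0.104,  0.184]))]
wheel_center [(0.71, array([ 0.538, -0.07 ,  0.038]))]
327 351 133 153 338.70080862533695 143.35040431266847
[ 0.4724223  -0.10889108  0.17      ]
[array([ 0.50366347, -0.02709669,  0.49064983]), array([ 0.50934693, -0.02682579,  0.48992437])]
5.6167 [-1.33477024e-01  8.58281577e-02  1.37620861e+00  6.87355711e-06
  1.67960974e+00  1.43791455e+00]
```

View pics/w0.png

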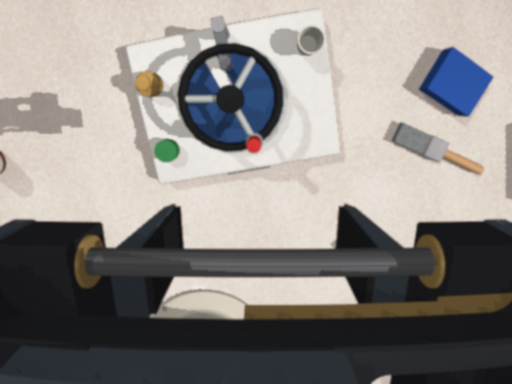

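View pics/w1.png

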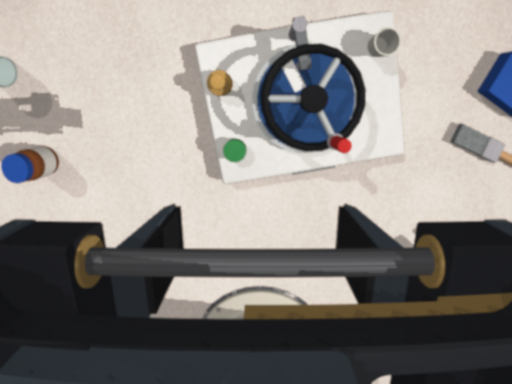

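In w0 the hub is at (230,98) and the handle at (254,144). In w1 the hub is at (314,98) and the handle at (340,145). In w0 the network's handle mask landed on something else at the left edge. I'll segment by colour instead, and fit the rim circle in the plane.

```bash
cat >> h.py <<'E'
def tri(a,b):
    A=np.c_[a[1],-b[1]]; k=np.linalg.lstsq(A,b[0]-a[0],rcond=None)[0]
    return a[0]+k[0]*a[1], b[0]+k[1]*b[1]
def redmask(im):  # BGR
    m=im.astype(int); return (m[:,:,2]>120)&(m[:,:,1]<60)&(m[:,:,0]<60)
def rim(im,p,hub,z=.132):
    """dark rim pixels near hub -> circle on plane z (outer contour)"""
    m=((im.max(2)<45)).astype(np.uint8); Y,X=np.mgrid[:384,:512]; m[np.hypot(X-hub[0],Y-hub[1])>64]=0
    n,l,st,_=cv2.connectedComponentsWithStats(m); k=1+np.argmax(st[1:,2]*st[1:,3])
    c,_=cv2.findContours((l==k).astype(np.uint8),cv2.RETR_EXTERNAL,cv2.CHAIN_APPROX_NONE)
    c=max(c,key=len)[:,0]; P=np.array([onz(p,u,v,z)[:2] for u,v in c])
    from scipy.optimize import least_squares
    f=least_squares(lambda q:np.hypot(*(P-q[:2]).T)-q[2],[*P.mean(0),.077],loss='soft_l1',f_scale=.002)
    return f.x
E
python3 - <<'E'
from h import *
hr=[];hb=[]
for i,hub in enumerate([(230,98),(314,98)]):
    p=dict(np.load(f'w{i}.npz')); im=cv2.imread(f'pics/w{i}.png'); m=redmask(im); Y,X=np.mgrid[:384,:512]; m&=np.hypot(X-hub[0],Y-hub[1])<75
    v,u=np.nonzero(m); print(len(u),u.min(),u.max(),v.min(),v.max()); hr.append(ray(p,u.mean(),v.mean()))
    d=((im.max(2)<45)&(np.hypot(X-hub[0],Y-hub[1])<17)); v,u=np.nonzero(d); hb.append(ray(p,u.mean(),v.mean()));print(len(u),onz(p,u.mean(),v.mean(),.136))
    print('rim',rim(im,p,hub))
print(tri(*hr),tri(*hb))
E
```

```text
148 246 259 137 150
514 [ 0.53193748 -0.07740773  0.136     ]
rim [ 0.53271864 -0.07693022  0.07026661]
123 337 348 138 150
542 [ 0.53238889 -0.07707855  0.136     ]
rim [ 0.53251007 -0.07667137  0.070438  ]
(array([ 0.4732215 , -0.11131012,  0.18111957]), array([ 0.47222584, -0.11130098,  0.18123563])) (array([ 0.53196694, -0.07729083,  0.13473411]), array([ 0.53241909, -0.07728947,  0.13474476]))
```

The wheel centre is at (0.5325, -0.077) and the handle angle is about 210°. My plan is to cage the handle loosely with open fingers and push it with the trailing pad, rotating the tool as the wheel turns. It takes two half turns, with a lift and re-orientation between them.

```bash
cat >> h.py <<'E'
C=np.array([.5325,-.077]); RAD=.070; PHI0=np.arctan2(-.1113+.077,.4728-.5325)%(2*np.pi)
def pose(phi,lead,z,yaw):
    t=np.array([np.sin(phi),-np.cos(phi)])
    return [*(C+RAD*np.array([np.cos(phi),np.sin(phi)])+lead*t),z],[np.pi,0,yaw]
def push(phi,yaw,total,n,lead=.015,z=.163,speed=.06):
    """cage the handle at phi, push clockwise by total rad, back off, rise"""
    p,a=pose(phi,0,.26,yaw); r.movep(p,a)
    p,a=pose(phi,0,z,yaw)
    if r.movel(p,.1,a,max_force=10): print('touch on the way down'); return False
    F=[]; ok=True
    for k in range(n+1):
        d=total*k/n; p,a=pose(phi-d,lead,z,yaw-d)
        if r.movel(p,.03 if k==0 else speed,a,max_force=15): print('force stop',k,r.sense()['force']); ok=False; break
        F.append(np.linalg.norm(r.sense()['force']))
    print('F',np.round(F,1),'t',r.sense()['time_s'])
    p,a=pose(phi-d,0,z,yaw-d); r.movel(p,.05,a)
    p[2]=.26; r.movel(p,.15,a); return ok
E
python3 - <<'E'
from h import *
print(np.degrees(PHI0))
r.command_gripper(.05)
print(r.sense()['width'])
for d in np.linspace(0,np.pi,7):
    for o in (0,np.pi):
        p,a=pose(PHI0-o-d,.015,.163,PHI0-d); q=r.ik(p,a); assert q is not None; 
    print(np.round(q,2))
print(push(PHI0,PHI0,np.pi,12)); print(r.sense()['time_s'])
E
```

```text
209.87906320505806
0.04997567762920664
[-0.19  0.49  1.44  0.    1.22 -2.28]
[-0.25  0.5   1.42  0.    1.22 -1.82]
[-0.31  0.48  1.45  0.    1.21 -1.36]
[-0.36  0.45  1.51  0.    1.18 -0.88]
[-0.39  0.4   1.6   0.    1.14 -0.39]
[-0.38  0.35  1.68 -0.    1.11  0.14]
[-0.34  0.32  1.74 -0.    1.08  0.71]
F [1.1 0.8 1.  1.6 0.7 0.6 0.9 0.6 0.3 0.6 0.7 0.3 0.6] t 17.0333
True
18.2833
```

```bash
cat >> h.py <<'E'
def look(name):
    r.movep([.45,0.0,.40],[np.pi,0,0]); r.wait(.2); p=wrist(); save(p,name)
    im=cv2.imread(f'pics/{name}.png'); m=redmask(im); Y,X=np.mgrid[:384,:512]; m&=np.hypot(X-314,Y-98)<75
    v,u=np.nonzero(m); h=onz(p,u.mean(),v.mean(),.181)[:2]; d=h-C
    print(name,len(u),h,'rad',np.hypot(*d),'phi',np.degrees(np.arctan2(d[1],d[0]))%360,'t',r.sense()['time_s'])
    return h
E
python3 - <<'E'
from h import *
look('half')
E
```

```text
half 71 [ 0.58847024 -0.04276314] rad 0.06561120248984541 phi 31.454025246653742 t 19.3667
```

View pics/half.png

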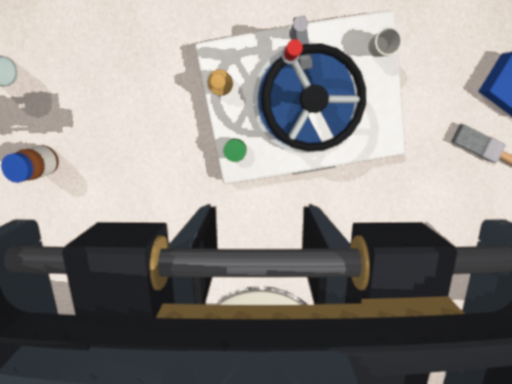

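The handle has moved to pixel (294,48), about 31°, so the half turn is right and the bystanders haven't moved. Next is the second half.

Run:
```python
from h import *
print(push(PHI0-np.pi,PHI0,np.pi,12)); look('full')
```

```text
F [1.1 0.8 0.9 0.6 1.5 0.7 0.6 0.9 0.4 1.3 0.6 1.1 1. ] t 29.8583
True
full 112 [ 0.47285711 -0.10793712] rad 0.06718913370416188 phi 207.4160398162177 t 32.125
```

View pics/full.png

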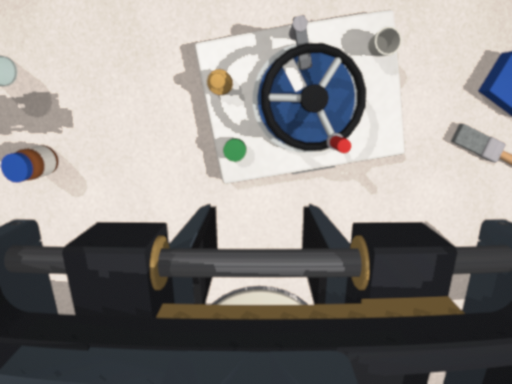

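The handle is back at (340,145), the same pixel as at the start and about 3 mm off by my measurement. The arm is clear and the bystanders are where they were.

```bash
python3 -c "
from cell import r
print(r.sign_off())"
```

```text
the job is handed in; nothing more can be done
None
```

I pushed the hand wheel through one full clockwise turn, and the last picture puts the handle about 3 mm from where it began. The arm is clear, the bystanders look unmoved, and the job is handed in (no verdict came back).

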